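# Lock the blue sieve section onto its receiver

### The arm

A 6-joint arm with a two-finger parallel gripper is mounted at the origin on the work surface. World frame = base frame: x ahead of the robot, y to its left, z up, the work surface at z = 0. Lengths are in mm, angles in rad, forces in N, time in s.
With the tool pointing down it reaches from about 350 to 875 mm from the base axis. Payload 4.2 kg.
Tool frame: the origin (TCP) lies between the finger pads; the fingertips stand 25 mm ahead of it and the grasp point (between the pads) lies 6 mm ahead of it; z points along the fingers, y is the line along which they close (so a half turn about z gives the same grasp; the last joint's range is limited). The gripper opens to 85 mm and grips with 20 to 120 N. Pads are 22 mm wide; open, the fingers measure 114 mm over their backs; the gripper's body (76 mm by 85 mm) begins 54 mm behind the grasp point. The pads swing forward as they close: fully open they stand 13 mm farther back than shut.
Start: joints at [-0.97, 0.385, 0.008, 0, -1.194, -0.259], TCP at [209.504, -588.819, 256.312] pointing down, gripper open.
Joint ranges: [-3.14, 3.14], [-1.21, 2.06], [-1.07, 1.41], [-3.16, 2.05], [-2.99, -0.16], [-3.1, 3.1]. Speed limits (rad/s): [2.79, 2.79, 3.14, 3.14, 3.14, 3.14].

### API

Orientations are given as a unit quaternion [x, y, z, w].
In Python, from bench import read_state, imaging, workorder, nets gives the robot as it stands.
- The arm moves only by the tool apply_moves, never from a script. Its argument "rows" is a list of rows, each an object with "hand": the opening, from -1 (shut) to 1 (fully open); "delta_pos": the shift along the tool's x, y, z in mm, a list of three; "yaw": the turn about the tool's z in rad. A call has 1 to 12 rows; each row is the pose to reach, as a shift and turn from the pose commanded when the call began, along the tool's axes at that moment; what a row does not reach only later rows make up. A row lasts 1/12 s, in which the tool goes at most 41.7 mm and 7.16 degrees, less where a joint would pass 70% of its speed; a pose out of reach is approached as far as the arm can. A call with a gripper value outside its range is refused whole. The fingers move at their own pace and stop on an object; the grip force is fixed at half the most. Time passes only in rows, so rows that repeat a pose let the fingers close. It gives the time, the measured TCP pose, the force, the opening and the grip force at its end, in the units of the state.
- read_state(): the state, without advancing time (a new reading comes with each control period).
- imaging.get_image(name): name is "scene" or "top"; returns a dict with "pixels" (400x640x3 uint8, red, green, blue), "fx", "fy", "cx", "cy" (pixels), "xyz" and "rotation" of the camera in the world. Camera axes: x right, y down, z forward; pixel columns grow to the right and rows downward; lengths in mm; the calibration is good to about 2 mm. A picture is of the moment at which its call begins. There is no depth.
- workorder.job_done(): hands the job in; it is judged then, once.
Trained networks look in the newest picture that a camera, given by its name, has taken for a name from the list of things; names that differ only in an ending like _2 or _b are one class to them, and where a whole thing is asked for, a point or a joint stands for the part that bears it (a point fixed in the world has none). Each returns a list of dicts, best first, with "score" (0 to 1); they miss things now and then, are a little off and sometimes report something else, mostly with a low value. They report only what shows in the picture. A call takes as long as a camera call. They do not tell look-alikes from the thing itself.
- nets.find_in(camera, query): "location" ([row, column] in pixels, amid what is visible of it).
- nets.pinpoint(camera, query): "location" ([row, column] in pixels: a listed point, or the origin of a listed thing).
The state is a dict: "clock": time; "joints": joint angles; "joint_vel": joint speeds; "joint_efforts": joint torques, N m; "position": TCP position; "ee_rot": TCP orientation; "contact_force": force on the tool from outside, world axes, zero at the start; "wrist_torque": the same for the moment, N m; "gripper_width": finger opening in mm; "grasp_force": force on a finger pad.
Only numpy, scipy, OpenCV 4.12 (cv2) and the standard library are available. Lean on these libraries where they do the work, as an engineer would, in place of code of your own. Each camera call takes 0.05 s, during which the arm holds its last target. There are 200 camera calls.

### The job

Prepare the parasite sieve on the clinic bench: pick up the blue sieve section by its grip bar, lower it fully down into the grey receiver with its two lugs in the two open slots (white marks), then turn it a quarter turn clockwise, seen from above, so that the lugs are locked under the lips at the red marks. Leave the yellow and the green sections standing where they are, and let go.

Things in the scene. Friction and masses are not known exactly. Their poses are not given: they have to be found in the camera images.
- section_blue: Blue sieve section, 92 mm tall, 0.12 kg, upright, loose. Origin: centre of underside; z up. Plug 48 mm dia, z 0-23; two lugs on it along +x and -x, 12 mm wide, out to 41 mm from the axis, z 4-10; open tube 64 mm dia, z 23-55; grip bar above the mouth along x (as the lugs), 68 mm long, 16 mm thick, z 80-92, on a post at each end; 55 mm between posts. A half turn looks the same.
- receiver: Grey socket fixed to the bench, 128 mm dia. Origin: centre of underside; z up. Flat floor, z 30, carries the plug. Two metal lips centred on +y and -y (red dots), z 45-50, inner radius 31 mm; two open slots, 70 deg wide, centred on +x and -x (white marks). Lugs enter along x, turn clockwise under the lips (loose, 5 mm play) to lie along y at 90 deg; stop at about 100. Other way blocked.
- section_yellow: Yellow sieve section: same shape and size as the blue one in every respect but colour. Must be left standing where it is. Origin: centre of its underside; x along its grip bar; z up.
- section_green: Green sieve section: same shape and size as the blue one in every respect but colour. Must be left standing where it is. Origin: centre of its underside; x along its grip bar; z up.
Things that resemble listed ones, but are neither listed nor needed, are in the scene too. There is more than one size of the section_green; the job needs the smallest.

How it is judged:
By the outcome, as a careful person would: the job done as asked, in the order asked, and still so for the second after the job is handed in, with the robot touching nothing.
It also fails if it takes over 42 s, if anything falls off the work surface, if the arm or the gripper's body presses on something with over 40 N, if the wrist force passes 120 N, or if a joint passes its speed limit or range.

## Working session

There is one attempt and no reset: what is moved stays moved. The work goes in short steps, Python scripts to look and compute and a tool call to move; the robot and the scene stay as the last step left them, time stands still between calls to the robot, and variables do not carry over. Pictures are saved under pics/ and viewed, at most 10 in all, crops included, and the job is handed in when it is done.

Besides the shell and the picture viewer there is one more tool, called after "Request:" by a JSON object that holds its "method" and its "body", one argument or row to a line. apply_moves: Moves the arm, as the interface text tells. Its arguments: {"type":"object","properties":{"rows":{"type":"array"}},"required":["rows"]}

```bash
mkdir -p pics
cat > h.py <<'E'
import numpy as np, cv2
from bench import read_state, imaging, workorder, nets
def snap(n,f=None):
    d=imaging.get_image(n)
    if f: cv2.imwrite('pics/'+f,d['pixels'][:,:,::-1])
    return d
def ray(d,rc,z):
    R=np.array(d['rotation'],float); R=R.reshape(3,3) if R.size==9 else R
    v=R@np.array([(rc[1]-d['cx'])/d['fx'],(rc[0]-d['cy'])/d['fy'],1]); o=np.array(d['xyz'])
    return o+v*(z-o[2])/v[2]
def proj(d,p):
    R=np.array(d['rotation'],float).reshape(3,3); c=R.T@(np.array(p)-np.array(d['xyz']))
    return [d['cy']+d['fy']*c[1]/c[2],d['cx']+d['fx']*c[0]/c[2]]
E
python3 - <<'E'
from h import *
for c in('top','scene'):
    d=snap(c,c+'0.png'); print(c,d['xyz'],d['rotation'],d['fx'],d['cx'],d['cy'])
    for q in('section_blue','receiver','section_yellow','section_green'):
        for f in('find_in','pinpoint'):
            r=getattr(nets,f)(c,q); print(q,f,[(np.round(x['location']).tolist(),round(x['score'],2),ray(d,x['location'],0).round()[:2].tolist()) for x in r])
s=read_state();print(s)
E
```

```text
top [320.85434155 -92.46549489 968.35540844] [ 0.70553026 -0.70203903  0.06651475 -0.0703139 ] 419.5102647442107 314.98628598669376 198.50038272370847Traceback (most recent call last):
  File "<stdin>", line 6, in <module>
  File "h.py", line 9, in ray
    v=R@np.array([(rc[1]-d['cx'])/d['fx'],(rc[0]-d['cy'])/d['fy'],1]); o=np.array(d['xyz'])
      ~^~~~~~~~~~~~~~~~~~~~~~~~~~~~~~~~~~~~~~~~~~~~~~~~~~~~~~~~~~~~~~
ValueError: matmul: Input operand 1 has a mismatch in its core dimension 0, with gufunc signature (n?,k),(k,m?)->(n?,m?) (size 3 is different from 4)
```

```bash
sed -i "s/R=np.array(d\['rotation'\],float).*; c=/R=Rot.from_quat(d['rotation']).as_matrix(); c=/; s/R=np.array(d\['rotation'\],float); R=.*/R=Rot.from_quat(d['rotation']).as_matrix()/; 1a from scipy.spatial.transform import Rotation as Rot" h.py
python3 - <<'E'
from h import *
for c in('top','scene'):
    d=snap(c,c+'0.png'); print(c,d['xyz'],d['rotation'],d['fx'],d['cx'],d['cy'])
    for q in('section_blue','receiver','section_yellow','section_green'):
        for f in('find_in','pinpoint'):
            r=getattr(nets,f)(c,q); print(q,f,[(np.round(x['location']).tolist(),round(x['score'],2),ray(d,x['location'],0).round()[:2].tolist()) for x in r])
s=read_state();print(s)
E
```

```text
top [320.85434155 -92.46549489 968.35540844] [ 0.70553026 -0.70203903  0.06651475 -0.0703139 ] 419.5102647442107 314.98628598669376 198.50038272370847
section_blue find_in [([148.0, 353.0], 0.61, [636.0, -177.0])]
section_blue pinpoint [([152.0, 353.0], 0.72, [624.0, -178.0])]
receiver find_in []
receiver pinpoint [([187.0, 234.0], 0.87, [539.0, 106.0])]
section_yellow find_in [([198.0, 308.0], 0.86, [511.0, -71.0])]
section_yellow pinpoint [([201.0, 309.0], 0.89, [505.0, -72.0])]
section_green find_in [([272.0, 376.0], 0.78, [342.0, -226.0]), ([274.0, 466.0], 0.69, [338.0, -431.0]), ([209.0, 391.0], 0.68, [487.0, -265.0])]
section_green pinpoint [([273.0, 458.0], 0.96, [340.0, -412.0]), ([269.0, 374.0], 0.92, [347.0, -221.0]), ([213.0, 386.0], 0.89, [478.0, -254.0]), ([153.0, 353.0], 0.33, [622.0, -177.0])]
scene [1663.52646478 -234.09179566  839.70346141] [ 0.66853144  0.57818151 -0.31587579 -0.34495556] 519.8764761500336 330.85716390485464 201.20330599131935
section_blue find_in [([230.0, 307.0], 0.72, [563.0, -171.0])]
section_blue pinpoint [([243.0, 308.0], 0.67, [616.0, -175.0]
[... 562 characters left out ...]
': array([-9.70414201e-01,  3.84672479e-01,  7.92870098e-03, -8.53299000e-06,
       -1.19399988e+00, -2.58607050e-01]), 'joint_vel': array([ 0.00065561,  0.00204413,  0.00164765,  0.0011673 ,  0.00078085,
       -0.00037347]), 'joint_efforts': array([ 4.06062309e-04, -3.92092323e+01,  1.88623452e+01,  4.19072092e+00,
       -2.27718956e-04,  2.59726470e-06]), 'position': array([ 209.50297762, -588.82783964,  256.33869383]), 'ee_rot': array([-1.70055479e-01,  9.85434490e-01, -2.22892794e-05,  1.45722477e-05]), 'contact_force': array([ 0.23954703, -0.56737056,  0.77191042]), 'wrist_torque': array([-0.02118288,  0.00314801,  0.01133916]), 'grasp_force': 0.0, 'gripper_width': 85.14740741611217}
```

View pics/top0.png

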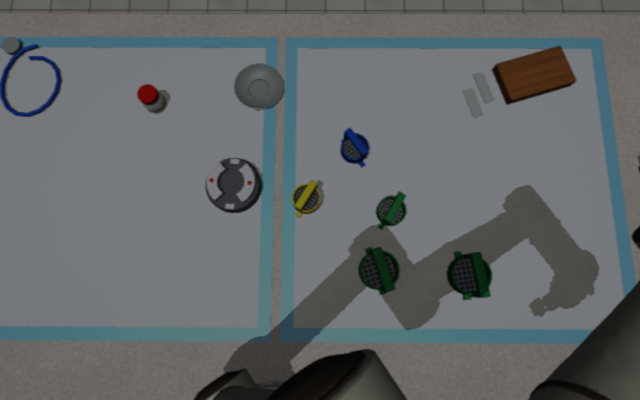

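View pics/scene0.png

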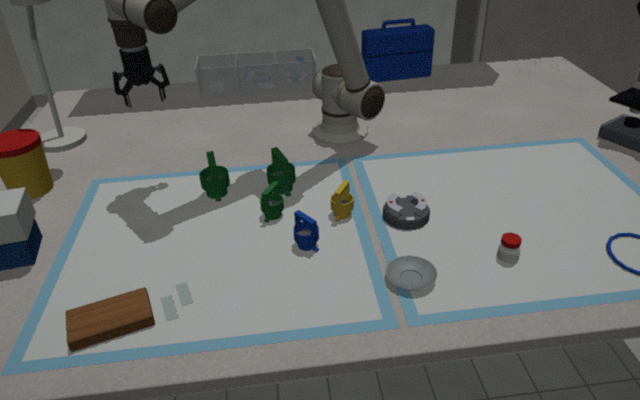

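Top view: the only blue section is at (row 148, col 353) and the receiver at (185, 233), with white marks at about (161, 236) and (206, 231) and red dots at (181, 211) and (183, 250). Yellow is at (198, 308). The greens are at (209, 391), (270, 378) and (274, 468), and the first of these is the smallest. In the scene view blue is at (232, 306) and the receiver at (211, 405). I'll confirm with an enlarged crop and measure.

Run:
```python
from h import *
d=snap('top'); im=d['pixels'][:,:,::-1].copy()
a=cv2.resize(im[115:235,195:415],None,fx=3.6,fy=3.6,interpolation=cv2.INTER_CUBIC)
a=cv2.convertScaleAbs(a,alpha=1.6); cv2.imwrite('pics/crop1.png',a)
hsv=cv2.cvtColor(im,cv2.COLOR_BGR2HSV)
sub=np.zeros(im.shape[:2],bool); sub[120:175,330:380]=1
m=sub&(hsv[...,0]>100)&(hsv[...,0]<130)&(hsv[...,1]>150)
v=hsv[...,2]; print(m.sum(),np.percentile(v[m],[5,25,50,75,95]))
for r in range(126,168): print(r,' '.join('%3d'%(v[r,c] if m[r,c] else 0) for c in range(338,373)))
red=((hsv[...,0]<8)|(hsv[...,0]>172))&(hsv[...,1]>120); red[:150]=0;red[215:]=0;red[:,:195]=0;red[:,270:]=0
n,l,s,c=cv2.connectedComponentsWithStats(red.astype(np.uint8))
for i in range(1,n): print('red',s[i,4],c[i],ray(d,c[i][::-1],50).round(1))
w=(hsv[...,2]>200)&(hsv[...,1]<40)
print(hsv[155:168:2,228:246:2,2]); print(hsv[200:212:2,222:242:2,2])
```

```text
455 [ 34.   49.5  79.  104.  107. ]
126   0   0   0   0   0   0   0   0   0   0   0   0   0   0   0   0   0   0   0   0   0   0   0   0   0   0   0   0   0   0   0   0   0   0   0
127   0   0   0   0   0   0   0   0   0   0   0   0   0   0   0   0   0   0   0   0   0   0   0   0   0   0   0   0   0   0   0   0   0   0   0
128   0   0   0   0   0   0   0   0   0   0   0   0   0   0   0   0   0   0   0   0   0   0   0   0   0   0   0   0   0   0   0   0   0   0   0
129   0   0   0   0   0   0   0   0   0   0 100 103 102   0   0   0   0   0   0   0   0   0   0   0   0   0   0   0   0   0   0   0   0   0   0
130   0   0   0   0   0   0   0   0   0 106 104 103 102  98   0   0   0   0   0   0   0   0   0   0   0   0   0   0   0   0   0   0   0   0   0
131   0   0   0   0   0   0   0   0 106 106 105 104 103 103 105   0   0   0   0   0   0   0   0   0   0   0   0   0   0   0   0   0   0   0   0
132   0   0   0   0   0   0   0  80  97 106 106 105 104 104 103   0   0   0   0   0   0   0   0   0   0   0   0   0   0   0   0   0   0   0   0
133   0   0   0   0   0   0   0  57  78  99 106 105 105 
[... 4908 characters left out ...]
  0   0   0   0   0   0   0   0   0   0   0   0   0   0   0   0   0   0   0
red 9 [211. 180.] [542.5 147.5  50. ]
red 9 [249.11111111 182.33333333] [537.5  61.4  50. ]
[[127 126 126 127 126 126 127 126 126]
 [118 117 115 115 113 116 122 127 128]
 [ 53  81 113 115 113  97  57  58  80]
 [ 52  99 127 127 127 107  58  52  44]
 [ 53  81 100 110 117  95  55  54  60]
 [ 54  54  53  53  52  54  53  61 104]
 [ 53  54  55  54  54  53  68 109 126]]
[[ 56  56  56  56  56  56  56  56  56  82]
 [ 56  56  59  57  54  59  56  56  56  56]
 [ 55  61 108 119 117 119  89  56  57  56]
 [ 55  67 123 127 127 125  85  56  55  56]
 [ 33  53  96 102 116 113  71  51  43  34]
 [ 81  38  25  27  29  28  26  25  23  20]]
```

View pics/crop1.png

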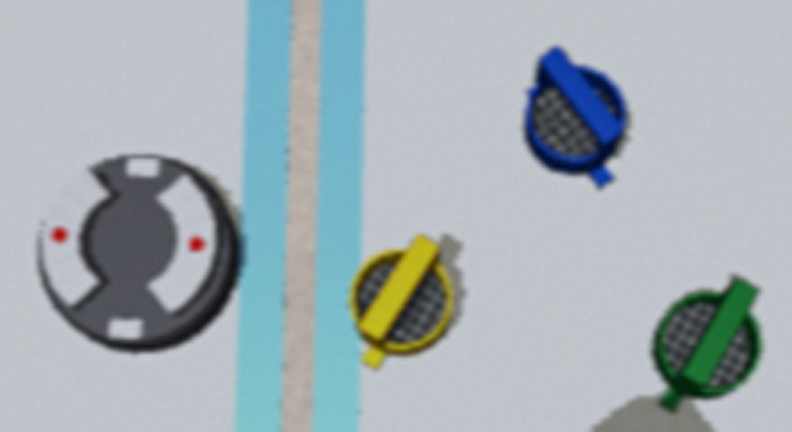

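Crop: blue is the only blue section, standing at crop (118, 577), with its bar running from upper left to lower right and one lug showing at (177, 602). The receiver's red dots lie left and right and its white marks top and bottom. Yellow (300, 400) and the small green (340, 708) are well clear.

```bash
cat >> h.py <<'E'
def fit(d,color_lo,color_hi,roi,model,x0):
    """fit pose (x,y,yaw) of a bar rectangle (z=zb) to mask by IoU-free moments"""
E
sed -i '/^def fit/,$d' h.py
cat >> h.py <<'E'
def bar(d,win,hlo,hhi,vmin,z,smin=150):
    hsv=cv2.cvtColor(d['pixels'],cv2.COLOR_RGB2HSV); m=np.zeros(hsv.shape[:2],np.uint8)
    a,b,c,e=win; m[a:b,c:e]=((hsv[a:b,c:e]>=(hlo,smin,vmin))&(hsv[a:b,c:e]<=(hhi,255,255))).all(2)
    n,l,s,_=cv2.connectedComponentsWithStats(m); i=1+np.argmax(s[1:,4])
    p=np.argwhere(l==i); w=np.array([ray(d,q,z)[:2] for q in p])
    (c,sz,_)=r=cv2.minAreaRect(w.astype(np.float32)); bx=cv2.boxPoints(r)
    e1,e2=bx[1]-bx[0],bx[2]-bx[1]; e=e1 if np.hypot(*e1)>np.hypot(*e2) else e2
    u=np.linalg.svd(w-w.mean(0),full_matrices=False)[2][0]
    return np.array(c),w.mean(0),sz,np.degrees(np.arctan2(e[1],e[0])),np.degrees(np.arctan2(u[1],u[0]))
E
python3 - <<'E'
from h import *
d=snap('top')
b=bar(d,(125,156,335,375),100,130,88,92); print('bar',b)
hsv=cv2.cvtColor(d['pixels'],cv2.COLOR_RGB2HSV)
for (r0,r1,c0,c1) in((157,167,228,242),(201,211,222,238)):
    m=hsv[r0:r1,c0:c1,2]>90; p=np.argwhere(m)+[r0,c0]; print('white',p.mean(0),ray(d,p.mean(0),50).round(1))
lug=[163.3,361.8]; print('lug',ray(d,lug,10))
e=snap('scene'); 
for c in((*b[0],92),(540,104.4,50)): print(proj(e,c))
a=e['pixels'][180:260,285:445,::-1]; cv2.imwrite('pics/crop2.png',cv2.convertScaleAbs(cv2.resize(a,None,fx=5,fy=5,interpolation=cv2.INTER_CUBIC),alpha=1.6))
E
```

```text
bar (array([ 621.95166016, -176.68841553]), array([ 621.45936537, -176.88017629]), (64.36270904541016, 14.297682762145996), np.float32(37.312347), np.float64(-143.75362920667726))
white [159.94915254 234.47457627] [589.6  96.6  50. ]
white [206.         229.18604651] [483.2 103.8  50. ]
lug [ 594.29953767 -197.06422498   10.        ]
[np.float64(215.15572144603328), np.float64(305.3316033106636)]
[np.float64(200.2184852159644), np.float64(407.32150867036904)]
```

View pics/crop2.png

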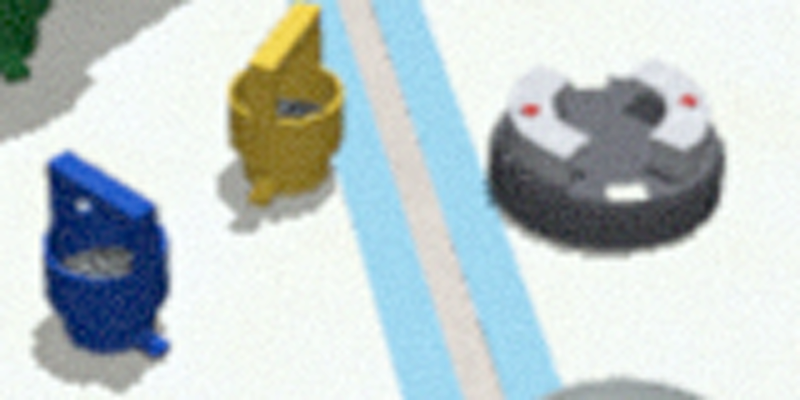

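Scene crop: the red dots at crop (109, 530) and (100, 689) match my receiver estimate to under 1 px, and the blue bar (centre about (185, 104)) matches within about 2 px. Moving above blue.

Request:
{"method": "apply_moves", "body": {
  "rows": [
    {"hand":1,"delta_pos":[-526.4,250,0],"yaw":-0.295},
    {"hand":1,"delta_pos":[-526.4,250,0],"yaw":-0.295},
    {"hand":1,"delta_pos":[-526.4,250,0],"yaw":-0.295},
    {"hand":1,"delta_pos":[-526.4,250,0],"yaw":-0.295},
    {"hand":1,"delta_pos":[-526.4,250,0],"yaw":-0.295},
    {"hand":1,"delta_pos":[-526.4,250,0],"yaw":-0.295},
    {"hand":1,"delta_pos":[-526.4,250,0],"yaw":-0.295},
    {"hand":1,"delta_pos":[-526.4,250,0],"yaw":-0.295},
    {"hand":1,"delta_pos":[-526.4,250,0],"yaw":-0.295},
    {"hand":1,"delta_pos":[-526.4,250,0],"yaw":-0.295},
    {"hand":1,"delta_pos":[-526.4,250,0],"yaw":-0.295},
    {"hand":1,"delta_pos":[-526.4,250,0],"yaw":-0.295}
  ]
}}

```text
clock: 2.15
position: [564.3, -233.6, 256.6]
ee_rot: [-0.313, 0.95, -0.0, 0.0]
contact_force: [-0.1, -0.9, -1.5]
gripper_width: 85.5
grasp_force: 0.0
```

```bash
cat >> h.py <<'E'
def togo(x,y,z,yawdeg):
    s=read_state(); R=Rot.from_quat(s['ee_rot']).as_matrix()
    yaw=np.degrees(np.arctan2(R[1,0],R[0,0])); dw=(yawdeg-yaw+180)%360-180
    print('t',round(s['clock'],2),'pos',s['position'].round(1),'yaw',yaw.round(2),'F',s['contact_force'].round(1),'T',s['wrist_torque'].round(2),'w',round(s['gripper_width'],1),'g',s['grasp_force'],'j',s['joints'].round(2))
    print('delta',(R.T@(np.array([x,y,z])-s['position'])).round(1),'yaw',np.radians(-dw).round(3))
E
python3 -c "
from h import *
togo(621.7,-176.8,92,-143.5)"
```

```text
t 2.15 pos [ 564.3 -233.6  256.6] yaw -143.5 F [-0.1 -0.9 -1.5] T [-0.07 -0.03 -0.04] w 85.5 g 0.0 j [-0.13  0.36 -0.03  0.   -1.18 -0.81]
delta [-79.8  11.6 164.6] yaw 0.0
```

Request:
{"method": "apply_moves", "body": {
  "rows": [
    {"hand":1,"delta_pos":[-80,11.6,60],"yaw":0},
    {"hand":1,"delta_pos":[-80,11.6,60],"yaw":0},
    {"hand":1,"delta_pos":[-80,11.6,60],"yaw":0},
    {"hand":1,"delta_pos":[-80,11.6,60],"yaw":0},
    {"hand":1,"delta_pos":[-80,11.6,60],"yaw":0}
  ]
}}

```text
clock: 2.57
position: [620.5, -178.1, 195.5]
ee_rot: [-0.314, 0.95, 0.0, -0.001]
contact_force: [-1.1, -0.3, 1.0]
gripper_width: 85.4
grasp_force: 0.0
```

```bash
python3 -c "
from h import *
togo(621.7,-176.8,92,-143.5)
d=snap('scene'); print(proj(d,(621.7,-176.8,92)))
a=d['pixels'][170:260,250:370,::-1]; cv2.imwrite('pics/crop3.png',cv2.convertScaleAbs(cv2.resize(a,None,fx=5,fy=5,interpolation=cv2.INTER_CUBIC),alpha=1.6))"
```

```text
t 2.57 pos [ 620.5 -178.1  195.5] yaw -143.44 F [-1.1 -0.3  1. ] T [-0.02 -0.02  0.  ] w 85.4 g 0.0 j [-0.03  0.46 -0.02  0.   -1.09 -0.9 ]
delta [ -1.9   0.3 103.5] yaw 0.001
[np.float64(215.10114695725358), np.float64(305.2771912108299)]
```

View pics/crop3.png

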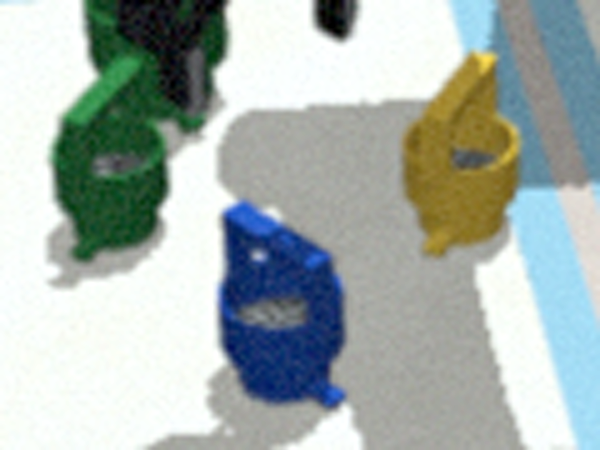

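Crop: the open fingers are at the top, above and behind blue (bar at crop (235, 275)), and every section is clear. Descending and gripping.

Request:
{"method": "apply_moves", "body": {
  "rows": [
    {"hand":1,"delta_pos":[-1,0.3,30],"yaw":0},
    {"hand":1,"delta_pos":[-1,0.3,60],"yaw":0},
    {"hand":1,"delta_pos":[-1,0.3,85],"yaw":0},
    {"hand":1,"delta_pos":[-1,0.3,100],"yaw":0},
    {"hand":1,"delta_pos":[-1,0.3,103],"yaw":0},
    {"hand":1,"delta_pos":[-1,0.3,103],"yaw":0},
    {"hand":-1,"delta_pos":[-1,0.3,103],"yaw":0},
    {"hand":-1,"delta_pos":[-1,0.3,103],"yaw":0},
    {"hand":-1,"delta_pos":[-1,0.3,103],"yaw":0},
    {"hand":-1,"delta_pos":[-1,0.3,103],"yaw":0},
    {"hand":-1,"delta_pos":[-1,0.3,103],"yaw":0},
    {"hand":-1,"delta_pos":[-1,0.3,103],"yaw":0}
  ]
}}

```text
clock: 3.62
position: [621.7, -177.7, 94.1]
ee_rot: [-0.313, 0.95, -0.0, 0.001]
contact_force: [1.6, -0.4, 0.6]
gripper_width: 14.8
grasp_force: 60.1
```

Request:
{"method": "apply_moves", "body": {
  "rows": [
    {"hand":-1,"delta_pos":[0,0,0],"yaw":0},
    {"hand":-1,"delta_pos":[0,0,0],"yaw":0},
    {"hand":-1,"delta_pos":[0,0,0],"yaw":0},
    {"hand":-1,"delta_pos":[0,0,0],"yaw":0},
    {"hand":-1,"delta_pos":[0,0,0],"yaw":0},
    {"hand":-1,"delta_pos":[0,0,0],"yaw":0}
  ]
}}

```text
clock: 4.12
position: [621.8, -177.8, 94.0]
ee_rot: [-0.313, 0.95, -0.0, 0.001]
contact_force: [0.7, -0.9, 4.8]
gripper_width: 15.1
grasp_force: 60.8
```

```bash
python3 -c "
from h import *
togo(621.7,-176.8,232,-143.5)
d=snap('scene','x.png'); d=snap('top')"
```

```text
t 4.12 pos [ 621.8 -177.8   94. ] yaw -143.5 F [ 0.7 -0.9  4.8] T [-0.16 -0.07 -0.01] w 15.1 g 60.79060077667236 j [-0.03  0.57 -0.13  0.   -0.87 -0.91]
delta [  -0.6    0.6 -138. ] yaw 0.0
```

Request:
{"method": "apply_moves", "body": {
  "rows": [
    {"hand":-1,"delta_pos":[0,0,-15],"yaw":0},
    {"hand":-1,"delta_pos":[0,0,-40],"yaw":0},
    {"hand":-1,"delta_pos":[0,0,-70],"yaw":0},
    {"hand":-1,"delta_pos":[0,0,-100],"yaw":0},
    {"hand":-1,"delta_pos":[0,0,-130],"yaw":0},
    {"hand":-1,"delta_pos":[0,0,-130],"yaw":-0.1},
    {"hand":-1,"delta_pos":[0,0,-130],"yaw":-0.2},
    {"hand":-1,"delta_pos":[0,0,-130],"yaw":-0.3},
    {"hand":-1,"delta_pos":[0,0,-130],"yaw":-0.4},
    {"hand":-1,"delta_pos":[0,0,-130],"yaw":-0.5},
    {"hand":-1,"delta_pos":[0,0,-130],"yaw":-0.6},
    {"hand":-1,"delta_pos":[0,0,-130],"yaw":-0.6}
  ]
}}

```text
clock: 5.22
position: [620.1, -177.1, 221.2]
ee_rot: [-0.58, 0.814, 0.002, -0.001]
contact_force: [-1.1, -0.6, -1.7]
gripper_width: 14.7
grasp_force: 59.9
```

```bash
python3 -c "
from h import *
togo(539.5,103.5,224,-3.4)"
```

```text
t 5.22 pos [ 620.1 -177.1  221.2] yaw -109.07 F [-1.1 -0.6 -1.7] T [ 0.02 -0.01 -0.03] w 14.7 g 59.92778241634369 j [-0.03  0.44  0.01 -0.   -1.14 -0.3 ]
delta [-238.9  167.8   -2. ] yaw -1.844
```

Request:
{"method": "apply_moves", "body": {
  "rows": [
    {"hand":-1,"delta_pos":[-15,10,0],"yaw":-0.1},
    {"hand":-1,"delta_pos":[-35,25,0],"yaw":-0.2},
    {"hand":-1,"delta_pos":[-58,41,0],"yaw":-0.3},
    {"hand":-1,"delta_pos":[-82,58,0],"yaw":-0.4},
    {"hand":-1,"delta_pos":[-106,75,0],"yaw":-0.5},
    {"hand":-1,"delta_pos":[-130,92,0],"yaw":-0.6},
    {"hand":-1,"delta_pos":[-154,109,0],"yaw":-0.7},
    {"hand":-1,"delta_pos":[-178,125,0],"yaw":-0.8},
    {"hand":-1,"delta_pos":[-200,141,0],"yaw":-0.9},
    {"hand":-1,"delta_pos":[-218,153,0],"yaw":-1.0},
    {"hand":-1,"delta_pos":[-230,162,0],"yaw":-1.1},
    {"hand":-1,"delta_pos":[-237,167,0],"yaw":-1.2}
  ]
}}

```text
clock: 6.22
position: [539.7, 102.7, 222.2]
ee_rot: [0.939, -0.343, -0.001, 0.0]
contact_force: [0.1, -0.8, -0.5]
gripper_width: 14.6
grasp_force: 59.9
```

Request:
{"method": "apply_moves", "body": {
  "rows": [
    {"hand":-1,"delta_pos":[0,0,0],"yaw":-0.1},
    {"hand":-1,"delta_pos":[0,0,0],"yaw":-0.2},
    {"hand":-1,"delta_pos":[0,0,0],"yaw":-0.3},
    {"hand":-1,"delta_pos":[0,0,0],"yaw":-0.4},
    {"hand":-1,"delta_pos":[0,0,0],"yaw":-0.5},
    {"hand":-1,"delta_pos":[0,0,0],"yaw":-0.6},
    {"hand":-1,"delta_pos":[0,0,0],"yaw":-0.64},
    {"hand":-1,"delta_pos":[0,0,0],"yaw":-0.64},
    {"hand":-1,"delta_pos":[0,0,0],"yaw":-0.64}
  ]
}}

```text
clock: 6.97
position: [540.5, 101.0, 222.5]
ee_rot: [0.999, -0.034, -0.001, 0.0]
contact_force: [-0.6, 0.2, -1.6]
gripper_width: 14.8
grasp_force: 59.9
```

Run:
```python
from h import *
togo(539.5,103.5,180,-3.4)
t=snap('top'); s=snap('scene')
b=read_state()['position']
for d,n in((t,'t'),(s,'s')): print(n,'base exp',proj(d,(b[0],b[1],b[2]-94)),'barc',proj(d,(b[0],b[1],b[2]-2)),'rec',proj(d,(539.5,103.5,50)))
A=cv2.resize(t['pixels'][130:230,170:300],(650,500),interpolation=cv2.INTER_CUBIC)
B=cv2.resize(s['pixels'][130:250,350:470],(500,500),interpolation=cv2.INTER_CUBIC)
im=np.hstack([A,B]); im=cv2.resize(im,None,fx=.69,fy=.69)
cv2.imwrite('pics/hover.png',cv2.convertScaleAbs(im[:,:,::-1],alpha=1.5)); print(im.shape)
```

```text
t 6.97 pos [540.5 101.  222.5] yaw -3.89 F [-0.6  0.2 -1.6] T [0.01 0.03 0.01] w 14.8 g 59.92282211780548 j [ 0.48  0.29 -0.23 -0.   -1.06  1.02]
delta [-1.1 -2.5 42.5] yaw -0.009
t base exp [np.float64(171.92334689409932), np.float64(223.97274438694268)] barc [np.float64(159.26810569911294), np.float64(213.15626108860857)] rec [np.float64(181.3863046631956), np.float64(230.4532799907373)]
s base exp [np.float64(175.45466785135562), np.float64(407.90670646796093)] barc [np.float64(144.07735130841073), np.float64(410.1069245005443)] rec [np.float64(200.1468461601643), np.float64(406.9480315949759)]
(345, 793, 3)
```

View pics/hover.png

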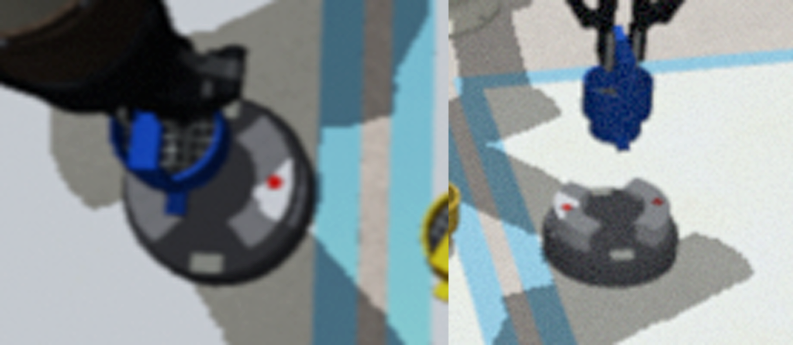

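Hover view: blue hangs upright with its lugs along the white-mark axis (near lug at (205, 176) left, (148, 623) right), centred over the receiver. Lowering.

Request:
{"method": "apply_moves", "body": {
  "rows": [
    {"hand":-1,"delta_pos":[-1,-2.5,15],"yaw":-0.009},
    {"hand":-1,"delta_pos":[-1,-2.5,35],"yaw":-0.009},
    {"hand":-1,"delta_pos":[-1,-2.5,55],"yaw":-0.009},
    {"hand":-1,"delta_pos":[-1,-2.5,66],"yaw":-0.009},
    {"hand":-1,"delta_pos":[-1,-2.5,70],"yaw":-0.009},
    {"hand":-1,"delta_pos":[-1,-2.5,74],"yaw":-0.009},
    {"hand":-1,"delta_pos":[-1,-2.5,78],"yaw":-0.009},
    {"hand":-1,"delta_pos":[-1,-2.5,82],"yaw":-0.009},
    {"hand":-1,"delta_pos":[-1,-2.5,82],"yaw":-0.009}
  ]
}}

```text
clock: 7.82
position: [540.2, 103.6, 141.1]
ee_rot: [1.0, -0.028, -0.0, -0.0]
contact_force: [-0.9, -0.2, -1.7]
gripper_width: 15.1
grasp_force: 59.9
```

```bash
python3 -c "
from h import *
togo(539.5,103.5,123,-3.4)"
```

```text
t 7.82 pos [540.2 103.6 141.1] yaw -3.22 F [-0.9 -0.2 -1.7] T [-0.03  0.05 -0.04] w 15.1 g 59.886685609817505 j [ 0.48  0.37 -0.33 -0.   -0.87  1.03]
delta [-0.7  0.2 18.1] yaw 0.003
```

Request:
{"method": "apply_moves", "body": {
  "rows": [
    {"hand":-1,"delta_pos":[0,0,3],"yaw":0},
    {"hand":-1,"delta_pos":[0,0,6],"yaw":0},
    {"hand":-1,"delta_pos":[0,0,9],"yaw":0},
    {"hand":-1,"delta_pos":[0,0,12],"yaw":0},
    {"hand":-1,"delta_pos":[0,0,14],"yaw":0},
    {"hand":-1,"delta_pos":[0,0,15],"yaw":0},
    {"hand":-1,"delta_pos":[0,0,16],"yaw":0},
    {"hand":-1,"delta_pos":[0,0,16],"yaw":0}
  ]
}}

```text
clock: 8.48
position: [540.2, 103.6, 125.1]
ee_rot: [1.0, -0.028, -0.0, 0.0]
contact_force: [-0.6, -0.0, -2.0]
gripper_width: 14.9
grasp_force: 59.9
```

Request:
{"method": "apply_moves", "body": {
  "rows": [
    {"hand":-1,"delta_pos":[0,0,0.5],"yaw":0},
    {"hand":-1,"delta_pos":[0,0,1],"yaw":0},
    {"hand":-1,"delta_pos":[0,0,1.5],"yaw":0},
    {"hand":-1,"delta_pos":[0,0,1.5],"yaw":0}
  ]
}}

```text
clock: 8.82
position: [540.5, 103.7, 124.0]
ee_rot: [1.0, -0.028, 0.0, -0.0]
contact_force: [0.4, -0.4, -0.9]
gripper_width: 15.0
grasp_force: 60.0
```

Request:
{"method": "apply_moves", "body": {
  "rows": [
    {"hand":-1,"delta_pos":[0,0,0.5],"yaw":0},
    {"hand":-1,"delta_pos":[0,0,1],"yaw":0},
    {"hand":-1,"delta_pos":[0,0,1],"yaw":0}
  ]
}}

```text
clock: 9.07
position: [540.7, 103.8, 123.9]
ee_rot: [1.0, -0.028, 0.001, -0.0]
contact_force: [-2.2, 1.1, 4.2]
gripper_width: 14.5
grasp_force: 60.8
```

Seated (floor contact at the expected height). Turning clockwise in two stages.

Request:
{"method": "apply_moves", "body": {
  "rows": [
    {"hand":-1,"delta_pos":[0,0,-0.5],"yaw":0.06},
    {"hand":-1,"delta_pos":[0,0,-0.5],"yaw":0.12},
    {"hand":-1,"delta_pos":[0,0,-0.5],"yaw":0.18},
    {"hand":-1,"delta_pos":[0,0,-0.5],"yaw":0.24},
    {"hand":-1,"delta_pos":[0,0,-0.5],"yaw":0.3},
    {"hand":-1,"delta_pos":[0,0,-0.5],"yaw":0.36},
    {"hand":-1,"delta_pos":[0,0,-0.5],"yaw":0.42},
    {"hand":-1,"delta_pos":[0,0,-0.5],"yaw":0.48},
    {"hand":-1,"delta_pos":[0,0,-0.5],"yaw":0.54},
    {"hand":-1,"delta_pos":[0,0,-0.5],"yaw":0.6},
    {"hand":-1,"delta_pos":[0,0,-0.5],"yaw":0.66},
    {"hand":-1,"delta_pos":[0,0,-0.5],"yaw":0.72}
  ]
}}

```text
clock: 10.07
position: [540.4, 103.3, 123.9]
ee_rot: [0.925, -0.379, 0.0, 0.0]
contact_force: [-0.9, -0.6, 2.8]
gripper_width: 14.6
grasp_force: 60.4
```

```bash
python3 -c "
from h import *
togo(540.2,103.6,124,-94)"
```

```text
t 10.07 pos [540.4 103.3 123.9] yaw -44.59 F [-0.9 -0.6  2.8] T [-0.35  0.22  0.03] w 14.6 g 60.42621552944183 j [ 0.48  0.39 -0.35  0.   -0.83  0.31]
delta [-0.4 -0.  -0.1] yaw 0.862
```

Request:
{"method": "apply_moves", "body": {
  "rows": [
    {"hand":-1,"delta_pos":[0,0,0],"yaw":0.08},
    {"hand":-1,"delta_pos":[0,0,0],"yaw":0.16},
    {"hand":-1,"delta_pos":[0,0,0],"yaw":0.24},
    {"hand":-1,"delta_pos":[0,0,0],"yaw":0.32},
    {"hand":-1,"delta_pos":[0,0,0],"yaw":0.4},
    {"hand":-1,"delta_pos":[0,0,0],"yaw":0.48},
    {"hand":-1,"delta_pos":[0,0,0],"yaw":0.56},
    {"hand":-1,"delta_pos":[0,0,0],"yaw":0.64},
    {"hand":-1,"delta_pos":[0,0,0],"yaw":0.72},
    {"hand":-1,"delta_pos":[0,0,0],"yaw":0.8},
    {"hand":-1,"delta_pos":[0,0,0],"yaw":0.84},
    {"hand":-1,"delta_pos":[0,0,0],"yaw":0.84}
  ]
}}

```text
clock: 11.07
position: [540.3, 103.5, 123.9]
ee_rot: [-0.691, 0.723, -0.0, 0.0]
contact_force: [-1.9, -0.7, 3.6]
gripper_width: 14.9
grasp_force: 60.6
```

```bash
python3 -c "
from h import *
togo(540.2,103.6,124,-94)"
```

```text
t 11.07 pos [540.3 103.5 123.9] yaw -92.6 F [-1.9 -0.7  3.6] T [-0.12  0.45  0.01] w 14.9 g 60.59318661689758 j [ 0.48  0.39 -0.35  0.   -0.83 -0.53]
delta [-0.1  0.1 -0.1] yaw 0.024
```

Request:
{"method": "apply_moves", "body": {
  "rows": [
    {"hand":-1,"delta_pos":[0,0,0],"yaw":0.03},
    {"hand":-1,"delta_pos":[0,0,0],"yaw":0.03},
    {"hand":1,"delta_pos":[0,0,0],"yaw":0.03},
    {"hand":1,"delta_pos":[0,0,0],"yaw":0.03},
    {"hand":1,"delta_pos":[0,0,0],"yaw":0.03},
    {"hand":1,"delta_pos":[0,0,0],"yaw":0.03},
    {"hand":1,"delta_pos":[0,0,0],"yaw":0.03},
    {"hand":1,"delta_pos":[0,0,0],"yaw":0.03},
    {"hand":1,"delta_pos":[0,0,0],"yaw":0.03},
    {"hand":1,"delta_pos":[0,0,0],"yaw":0.03}
  ]
}}

```text
clock: 11.9
position: [540.3, 103.6, 123.3]
ee_rot: [-0.68, 0.733, 0.0, 0.0]
contact_force: [0.5, -0.8, 0.5]
gripper_width: 85.4
grasp_force: 0.0
```

Request:
{"method": "apply_moves", "body": {
  "rows": [
    {"hand":1,"delta_pos":[0,0,-10],"yaw":0},
    {"hand":1,"delta_pos":[0,0,-30],"yaw":0},
    {"hand":1,"delta_pos":[0,0,-60],"yaw":0},
    {"hand":1,"delta_pos":[0,0,-95],"yaw":0},
    {"hand":1,"delta_pos":[60,0,-125],"yaw":0},
    {"hand":1,"delta_pos":[100,0,-130],"yaw":0},
    {"hand":1,"delta_pos":[140,0,-130],"yaw":0},
    {"hand":1,"delta_pos":[160,0,-130],"yaw":0},
    {"hand":1,"delta_pos":[160,0,-130],"yaw":0},
    {"hand":1,"delta_pos":[160,0,-130],"yaw":0},
    {"hand":1,"delta_pos":[160,0,-130],"yaw":0}
  ]
}}

```text
clock: 12.82
position: [528.3, -56.1, 253.8]
ee_rot: [-0.68, 0.733, -0.0, 0.0]
contact_force: [-0.2, -0.1, 0.6]
gripper_width: 85.1
grasp_force: 0.0
```

Run:
```python
from h import *
togo(540.2,103.6,124,-94)
t=snap('top'); s=snap('scene')
try: print(bar(t,(140,225,190,270),100,130,60,122))
except Exception as e: print(e)
A=t['pixels'][130:230,180:310]; B=s['pixels'][120:240,330:450]
im=np.hstack([cv2.resize(A,(450,346),interpolation=cv2.INTER_CUBIC),cv2.resize(B,(346,346),interpolation=cv2.INTER_CUBIC)])
cv2.imwrite('pics/end.png',cv2.convertScaleAbs(im[:,:,::-1],alpha=1.6))
```

```text
t 12.82 pos [528.3 -56.1 253.8] yaw -94.34 F [-0.2 -0.1  0.6] T [ 0.02  0.   -0.06] w 85.1 g 0.0 j [ 0.2   0.23 -0.23 -0.   -1.12 -0.28]
delta [-160.1    0.3  129.9] yaw -0.006
(array([544.58703613, 104.55163574]), array([541.62569026, 102.16844575]), (30.13469123840332, 66.84416961669922), np.float32(-89.76792), np.float64(-89.3144197212846))
```

View pics/end.png

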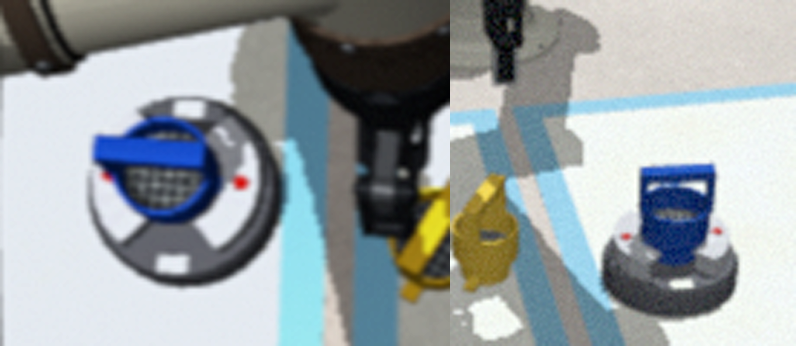

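The bar lies along the red-dot axis ((176, 105) to (183, 241) in the left half), the section sits low and upright with its lugs under the lips, yellow still stands and the gripper is clear.

```bash
python3 -c "
from h import *
print(workorder.job_done())"
```

```text
the job is handed in; nothing more can be done
None
```

The blue section is fully down in the receiver and turned about 90° clockwise so its lugs lie under the lips at the red marks. It is released, no other section was touched, and the job was handed in at about 13 s.

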